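Espresso cups to their own saucers

TASK

Put the four small espresso cups each on the saucer of its own colour: standing upright, in the middle of the saucer, saucers left standing flat on the counter. Two of the cups have been left on the wrong saucers, so free a saucer before you need it. Do not knock any cup over, and leave the tall white mug and the pastry where they are.

Things in the scene. Friction and masses are not known exactly. Their poses are not given: they have to be found in the camera images.
- white_cup: White espresso cup, open, 54 mm high, body 58 mm across at the rim (foot 40 mm across). Origin: underside, but NOT on the cup's round axis, which stands at own x = 0, y = +12 mm; z up; the handle points along own -y (to y = -41 mm), so it can be gripped from outside along own x through the axis. One of the four small espresso cups.
- purple_cup: Dark purple espresso cup, open, 52 mm high, body 65 mm across at the rim (foot 46 mm across). Origin: underside, but NOT on the cup's round axis, which stands at own x = 0, y = +14.5 mm; z up; the handle points along own -y (to y = -47 mm), so it can be gripped from outside along own x through the axis. One of the four small espresso cups.
- green_cup: Green espresso cup, open, 55 mm high, outer diameter at the rim 62 mm (narrower lower down), standing upright. Origin: on the cup's round axis at its underside; z up; the handle points along its own +y, so it can be gripped from outside along its own x. One of the four small espresso cups.
- yellow_cup: Yellow espresso cup, open, 55 mm high, outer diameter at the rim 62 mm (narrower lower down), standing upright. Origin: on the cup's round axis at its underside; z up; the handle points along its own +y, so it can be gripped from outside along its own x. One of the four small espresso cups.
- white_saucer: White saucer, a round shallow dish 115 mm across with a 12 mm high rim, loose on the counter; its flat inner floor is 84 mm across and 5 mm above its underside. Origin: centre of its underside, z up.
- purple_saucer: Dark purple saucer, a round shallow dish 115 mm across with a 12 mm high rim, loose on the counter; its flat inner floor is 84 mm across and 5 mm above its underside. Origin: centre of its underside, z up.
- green_saucer: Green saucer, a round shallow dish 115 mm across with a 12 mm high rim, loose on the counter; its flat inner floor is 84 mm across and 5 mm above its underside. Origin: centre of its underside, z up.
- yellow_saucer: Yellow saucer, a round shallow dish 115 mm across with a 12 mm high rim, loose on the counter; its flat inner floor is 84 mm across and 5 mm above its underside. Origin: centre of its underside, z up.
- tall_mug: Tall white mug, 100 mm high, 84 mm across, 123 mm with its handle; not an espresso cup, it stays where it is. Origin: underside, in the middle of the 123 mm length (round axis at own y = +20 mm, handle to -y); z up.
- pastry: Golden brown ridged pastry (not the round cookie, which is just clutter), 101 mm long (own y), 61 mm wide (own x), 46 mm high; it stays where it is. Behind it, from x = 0.60 on, stands the fixed glass display case, whose top overhangs at 0.47 m height (y above -0.37): the arm must keep clear of its front edge. Origin: centre of its underside, z up.

How it is judged:
At the end, for the whole second after the job is handed in: Each espresso cup stands upright (within 0.1 rad) on the floor of the saucer of its own colour, its axis within 12 mm of the saucer's centre along each of the cup's own x and y; every saucer lies flat on the counter; all released and at rest (x of white_saucer in the frame of white_cup between -0.012 and 0.012 m and y of white_saucer in the frame of white_cup between 0 and 0.024 m and z of white_cup in the frame of white_saucer between 0.002 and 0.008 m and angle between each of white_cup, purple_cup, green_cup, yellow_cup's own z axis and vertical below 0.1 rad and angle between each of white_saucer, purple_saucer, green_saucer, yellow_saucer's own z axis and vertical below 0.06 rad and height (world z) of each of white_saucer, purple_saucer, green_saucer, yellow_saucer below 0.005 m and linear speed of each of white_cup, white_saucer, purple_cup, purple_saucer, green_cup, green_saucer, yellow_cup, yellow_saucer below 0.02 m/s and x of purple_saucer in the frame of purple_cup between -0.012 and 0.012 m and y of purple_saucer in the frame of purple_cup between 0.0025 and 0.0265 m and z of purple_cup in the frame of purple_saucer between 0.002 and 0.008 m and x of green_saucer in the frame of green_cup between -0.012 and 0.012 m and y of green_saucer in the frame of green_cup between -0.012 and 0.012 m and z of green_cup in the frame of green_saucer between 0.002 and 0.008 m and x of yellow_saucer in the frame of yellow_cup between -0.012 and 0.012 m and y of yellow_saucer in the frame of yellow_cup between -0.012 and 0.012 m and z of yellow_cup in the frame of yellow_saucer between 0.002 and 0.008 m); the robot touches nothing.
It fails at once if an espresso cup is knocked over (tilted more than 0.8 rad) (angle between any of white_cup, purple_cup, green_cup, yellow_cup's own z axis and vertical above 0.8 rad).
It fails at once if the tall mug or the pastry is moved by more than 25 mm (distance of any of tall_mug, pastry from where it was at the start of the episode above 0.025 m).
It also fails if it takes over 120 s, if anything falls off the work surface, if the arm or the gripper's body presses on something with over 40 N, if the wrist force passes 120 N, or if a joint passes its speed limit or range.

ROBOT

A 7-joint arm with a two-finger parallel gripper is mounted at the origin on a cart in front of the work surface, level with it; the furniture and walls round the work are solid. World frame = base frame: x ahead of the robot, y to its left, z up, the work surface at z = 0. Lengths are in m, angles in rad, forces in N, time in s.
With the tool pointing down it reaches from about 0.4 to 0.85 m from the base axis. Payload 10.4 kg.
Tool frame: the origin (TCP) lies at the centre of the arm's flange, where the gripper is bolted on; the fingertips stand 182 mm ahead of it and the grasp point (between the pads) lies r.grasp_offset ahead of it (r.grasp_offset is the distance from the TCP to the grasp point, in m); z points along the fingers, y is the line along which they close (so a half turn about z gives the same grasp; the last joint's range is limited). The gripper opens to 87 mm and grips with 3 to 60 N. Pads are 19 mm wide; open, the fingers measure 117 mm over their backs; the gripper's body (75 mm by 190 mm) begins 51 mm behind the grasp point.
Start: joints at [-1.28, 0.332, -0.065, 1.46, 0.022, 1.35, -0.088], TCP at [0.193, 0.594, 0.405] pointing down, gripper open.
Joint ranges: [-2.6, 2.6], [-0.5, 2.12], [-1.47, 1.34], [0.16, 2.42], [-1.27, 4.41], [0.06, 2.06], [-2.6, 2.6]. Speed limits (rad/s): [2.22, 2.22, 2.79, 2.79, 3.14, 3.14, 3.14].

INTERFACE

Orientations are given as a unit quaternion [x, y, z, w].
In Python, from bench import status, vision, job, spotter, r gives the robot as it stands. The module is installed in compiled form; this text tells all that it offers.
- The arm moves only by the tool play_rows, never from a script. Its argument "series" is a list of rows, each a list of 6 numbers: the shift along the tool's x, y, z each as a share of 150 mm, from -1 to 1, then the turn, a rotation vector about the tool's x, y, z each as a share of 30 degrees, from -1 to 1. In form: [[x, y, z, ax, ay, az], ...]. A call has 1 to 5 rows; each row is the pose to reach, as a shift and turn from the pose commanded when the call began, along the tool's axes at that moment; what a row does not reach only later rows make up. A row lasts 1/10 s, in which the tool goes at most 50 mm and 8.59 degrees, less where a joint would pass 70% of its speed; a pose out of reach is approached as far as the arm can. A call with a number of a shift or a turn outside -1 to 1 is refused whole. A call with a gripper value outside its range is refused whole. "fingers" is the opening, from -1 (shut) to 1 (fully open), set as the call begins (left out, the last holds). The fingers move at their own pace and stop on an object; "squeeze" is the grip in N (left out, the last holds). Time passes only in rows, so rows that repeat a pose let the fingers close. It gives the time, the measured TCP pose, the force, the opening and the grip force at its end, in the units of the state.
- status.read_state(): the state, without advancing time (a new reading comes with each control period).
- vision.camera(name): name is "scene" or "top"; returns the picture (480x640x3 uint8, blue, green, red); there is no depth.
- vision.calibration(name): a dict with "fx", "fy", "cx", "cy" (pixels), "rvec" (rotation vector, rad) and "tvec" (3), from world to camera coordinates, as OpenCV has them. Camera axes: x right, y down, z forward; pixel columns grow to the right and rows downward; lengths in m; the calibration is good to about 2 mm. A picture is of the moment at which its call begins. calibration takes no time and is no camera call.
- job.close_job(): hands the job in; it is judged then, once.
Trained networks look in the newest picture that a camera, given by its name, has taken for a name from the list of things; names that differ only in an ending like _2 or _b are one class to them, and where a whole thing is asked for, a point or a joint stands for the part that bears it (a point fixed in the world has none). Each returns a list of dicts, best first, with "conf" (0 to 1); they miss things now and then, are a little off and sometimes report something else, mostly with a low value. They report only what shows in the picture. A call takes as long as a camera call.
- spotter.boxes_of(camera, name): "point" ([x, y, z] in m, in world coordinates, good to about 4 mm: the middle of the surface that is visible of it).
- spotter.regions_of(camera, name): "pixels" (480x640 bool, what is visible of it).
The state is a dict: "time": time; "joint_positions": joint angles; "joint_vel": joint speeds; "joint_torque": joint torques, N m; "ee_pos": TCP position; "eef_rot": TCP orientation; "ft_force": force on the tool from outside, world axes, zero at the start; "torque": the same for the moment, N m; "width": finger opening in m; "grip_force": force on a finger pad.
Only numpy, scipy, OpenCV 4.12 (cv2) and the standard library are available. Lean on these libraries where they do the work, as an engineer would, in place of code of your own. Each camera call takes 0.05 s, during which the arm holds its last target. There are 200 camera calls.

## Working session

There is one attempt and no reset: what is moved stays moved. The work goes in short steps, Python scripts to look and compute and a tool call to move; the robot and the scene stay as the last step left them, time stands still between calls to the robot, and variables do not carry over. Pictures are saved under pics/ and viewed, at most 14 in all, crops included, and the job is handed in when it is done.

Besides the shell and the picture viewer there is one more tool, called as name(argument=value, ...), one argument or row to a line, values as JSON. play_rows: Moves the arm, as the interface text tells. Shift numbers are shares of 150 mm and turn numbers shares of 30 degrees, none past 1 either way. Its arguments: {"type":"object","properties":{"series":{"type":"array","items":{"type":"array","items":{"type":"number"}}},"fingers":{"type":"number"},"squeeze":{"type":"number"}},"required":["series"]}

```bash
mkdir -p pics; python3 - <<'E'
from bench import status, vision, job, spotter, r
import cv2,numpy as np
for c in ("top","scene"):
    cv2.imwrite(f"pics/{c}0.png",vision.camera(c))
    k=vision.calibration(c); print(c,{a:np.round(b,4).tolist() for a,b in k.items()})
    for n in "white_cup purple_cup green_cup yellow_cup white_saucer purple_saucer green_saucer yellow_saucer tall_mug pastry".split():
        print(n,[(np.round(d["point"],3).tolist(),round(d["conf"],2)) for d in spotter.boxes_of(c,n)[:3]])
s=status.read_state(); print(s,r.grasp_offset)
E
```

```text
top {'fx': 484.6913, 'fy': 484.6913, 'cx': 323.8546, 'cy': 236.9337, 'rvec': [2.1352, -2.1443, 0.1909], 'tvec': [0.0847, 0.5041, 1.6041]}
white_cup [([0.484, -0.23, 0.031], 0.75)]
purple_cup [([0.479, 0.072, 0.027], 0.54)]
green_cup [([0.43, -0.399, 0.025], 0.75)]
yellow_cup []
white_saucer [([0.487, 0.409, 0.01], 0.86), ([0.434, -0.396, 0.026], 0.4)]
purple_saucer [([0.424, 0.23, 0.005], 0.65), ([0.469, -0.216, 0.011], 0.58)]
green_saucer [([0.461, 0.084, 0.01], 0.56)]
yellow_saucer [([0.423, 0.232, 0.006], 0.77), ([0.432, -0.396, 0.026], 0.71)]
tall_mug [([0.517, 0.619, 0.051], 0.79)]
pastry [([0.542, 0.236, 0.042], 0.82)]
scene {'fx': 451.2696, 'fy': 451.2696, 'cx': 321.5157, 'cy': 241.7364, 'rvec': [2.3355, -0.5218, 0.2032], 'tvec': [-0.3953, 0.2416, 1.277]}
white_cup [([0.481, -0.22, 0.036], 0.6)]
purple_cup [([0.473, 0.08, 0.041], 0.82)]
green_cup [([0.428, -0.389, 0.028], 0.68)]
yellow_cup [([0.424, -0.095, 0.034], 0.72)]
white_saucer [([0.482, 0.41, 0.006], 0.95)]
purple_saucer [([0.461, -0.239, 0.008], 0.96)]
green_saucer [([0.453, 0.064, 0.009], 0.82)]
yellow_saucer [([0.42
[... 157 characters left out ...]
.33222071, -0.06467308,  1.46013342,  0.02155649,
        1.34987234, -0.08848668]), 'joint_vel': array([-7.71557627e-04,  1.05304438e-04, -2.34403335e-03,  1.28607891e-03,
        9.06590739e-04,  5.62399968e-04,  4.20904546e-05]), 'joint_torque': array([-1.13690126e-03, -6.23047042e+01,  2.41007970e-02, -3.90135598e+01,
       -6.10966980e-02,  3.10471456e-02,  5.55142424e-05]), 'ee_pos': array([0.19290345, 0.5944902 , 0.40474653]), 'eef_rot': array([ 1.56255133e-01,  9.87716727e-01,  3.19106918e-05, -2.12505946e-05]), 'ft_force': array([-0.03807227, -0.56610922, -0.22646515]), 'torque': array([-0.0224591 ,  0.00739332, -0.00379362]), 'grip_force': 0.0, 'width': 0.08683289170272394} 0.1635
```

View pics/top0.png

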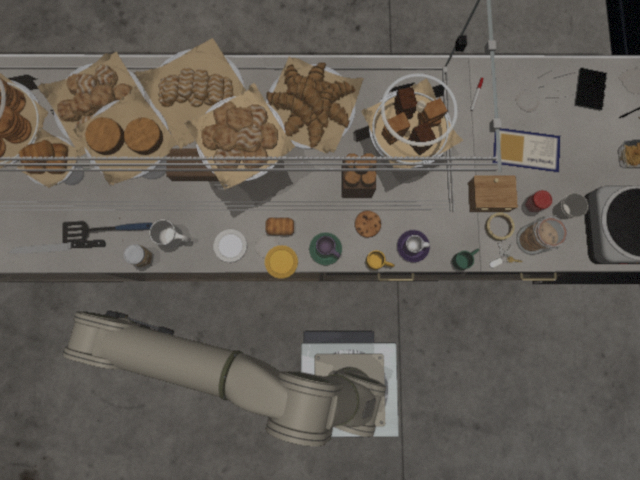

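View pics/scene0.png

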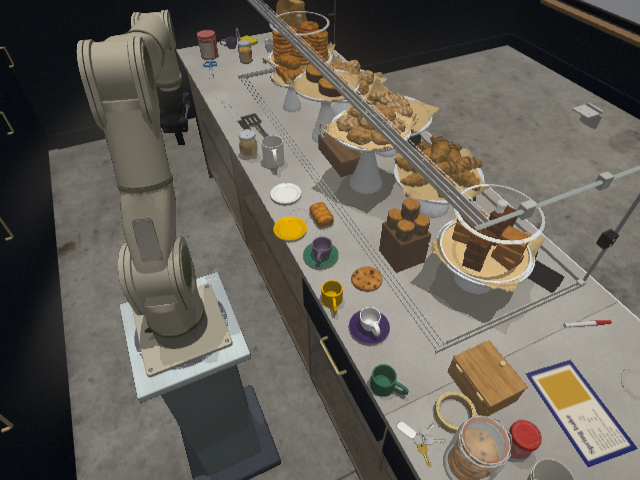

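The top view shows the white cup on the purple saucer at (413,245), and the purple cup on the green saucer at (326,248). The yellow cup (376,260) and green cup (463,260) stand on the counter. The white saucer (230,245) and yellow saucer (282,262) are empty. So the order is white, purple, green, yellow. Next I'll fit silhouettes in both views.

```bash
cat > fit.py <<'E'
from bench import status, vision, job, spotter, r
import cv2,numpy as np
from scipy.optimize import minimize
from scipy.spatial.transform import Rotation as R
DIM=dict(white=(.054,.029,.020,.053),purple=(.052,.0325,.023,.0615),green=(.055,.031,.021,.054),yellow=(.055,.031,.021,.054))
S=4
T=np.linspace(0,2*np.pi,48)
def circ(x,y,z,rad): return np.c_[x+rad*np.cos(T),y+rad*np.sin(T),0*T+z]
def proj(c,P):
    k=vision.calibration(c); K=np.array([[k["fx"],0,k["cx"]],[0,k["fy"],k["cy"]],[0,0,1]])
    return cv2.projectPoints(np.float64(P),np.array(k["rvec"]),np.array(k["tvec"]),K,None)[0][:,0]
def cuppolys(c,n,p,z0):
    h,rr,rf,L=DIM[n]; x,y,t=p
    d=np.array([np.cos(t),np.sin(t)]); e=np.array([-d[1],d[0]])*.005
    hp=[np.r_[np.array([x,y])+d*a+e*s,z0+z] for a in (.7*rr,L) for s in (-1,1) for z in (.4*h,.85*h)]
    return [np.vstack([circ(x,y,z0,rf),circ(x,y,z0+h,rr)]),np.array(hp)]
def saucpolys(c,n,p,z0): return [np.vstack([circ(p[0],p[1],.012,.0575),circ(p[0],p[1],0,.043)])]
def render(c,polys,org,N):
    im=np.zeros((N*S,N*S),np.uint8)
    for P in polys:
        q=(proj(c,P)-org+.5)*S-.5
        cv2.fillPoly(im,[np.round(cv2.convexHull(np.float32(q))*16).astype(np.int32)],255,shift=4)
    return im/255.
def masks(c,name,near,conf=.25):
    best=None
    for d in spotter.regions_of(c,name):
        m=d["pixels"]; v,u=np.nonzero(m)
        if len(u)<40: continue
        q=proj(c,[near])[0]; dist=np.hypot(u.mean()-q[0],v.mean()-q[1])
        if dist<22 and (best is None or d["conf"]>best[0]): best=(d["conf"],m)
    return best
def fit(data,polyf,n,p0,z0,thetas):
    # data: {cam: mask}
    N=64; D={}
    for c,m in data.items():
        org=np.round(proj(c,[[p0[0],p0[1],z0+.02]])[0])-N//2; u,v=org.astype(int)
        D[c]=(org,cv2.resize(m[v:v+N,u:u+N].astype(np.float32),None,fx=S,fy=S,interpolation=cv2.INTER_LINEAR))
    def cost(p):
        s=0
        for c,(o,m) in D.items():
            a=render(c,polyf(c,n,p,z0),o,N); s+=np.abs(a-m).sum()/m.sum()
        return s/len(D)
    best=None
    for t in thetas:
        q=np.array([*p0,t]); sim=np.array([q,q+[.008,0,0],q+[0,.008,0],q+[0,0,.5]])
        o=minimize(cost,q,method="Nelder-Mead",options=dict(initial_simplex=sim,maxfev=150,xatol=2e-4,fatol=1e-4))
        if best is None or o.fun<best.fun: best=o
    return best
E
cat > m1.py <<'E'
from fit import *
cups=dict(white=(.482,-.228,.005),purple=(.477,.075,.005),green=(.43,-.396,0),yellow=(.425,-.095,0))
sauc=dict(white=(.485,.41),purple=(.465,-.228),green=(.46,.075),yellow=(.426,.232))
im={c:vision.camera(c) for c in("top","scene")}
M={}
for c in im:
    for n in cups:
        M[c,n+"_cup"]=masks(c,n+"_cup",[*cups[n][:2],.03]); M[c,n+"_saucer"]=masks(c,n+"_saucer",[*sauc[n],.005])
print({k:(round(v[0],2),int(v[1].sum())) if v else None for k,v in M.items()})
over=dict(purple="white",green="purple")
for n in cups:
    for cams in (["top"],["scene"],["top","scene"]):
        d={c:M[c,n+"_cup"][1] for c in cams if M[c,n+"_cup"]}
        if d:
            o=fit(d,cuppolys,n,cups[n][:2],cups[n][2],np.arange(-3,3,.75)); print(n,"cup",cams,np.round(o.x,4),round(o.fun,3))
        d={}
        for c in cams:
            if M[c,n+"_saucer"]:
                m=M[c,n+"_saucer"][1].copy()
                if n in over and M[c,over[n]+"_cup"]: m|=M[c,over[n]+"_cup"][1]
                d[c]=m
        if d:
            o=fit(d,saucpolys,n,sauc[n],0,[0]); print(n,"saucer",cams,np.round(o.x[:2],4),round(o.fun,3))
a=cv2.resize(im["top"][215:285,205:485],None,fx=2.8,fy=2.8,interpolation=cv2.INTER_CUBIC)
b=cv2.resize(im["scene"][170:410,250:420],None,fx=2.3,fy=2.3,interpolation=cv2.INTER_CUBIC)
cv2.imwrite("pics/a.png",a); cv2.imwrite("pics/b.png",b)
E
python3 m1.py
```

```text
{('top', 'white_cup'): (0.81, 277), ('top', 'white_saucer'): (0.81, 885), ('top', 'purple_cup'): (0.56, 344), ('top', 'purple_saucer'): (0.7, 590), ('top', 'green_cup'): (0.62, 384), ('top', 'green_saucer'): (0.63, 496), ('top', 'yellow_cup'): (0.71, 352), ('top', 'yellow_saucer'): (0.86, 845), ('scene', 'white_cup'): (0.71, 455), ('scene', 'white_saucer'): (0.8, 519), ('scene', 'purple_cup'): None, ('scene', 'purple_saucer'): (0.67, 686), ('scene', 'green_cup'): (0.84, 814), ('scene', 'green_saucer'): (0.71, 394), ('scene', 'yellow_cup'): (0.82, 524), ('scene', 'yellow_saucer'): (0.59, 615)}
white cup ['top'] [ 0.48   -0.2216 -1.6014] 0.129
white saucer ['top'] [0.4829 0.4089] 0.043
white cup ['scene'] [ 0.4786 -0.2241 -1.6371] 0.126Traceback (most recent call last):
  File "m1.py", line 23, in <module>
    o=fit(d,saucpolys,n,sauc[n],0,[0]); print(n,"saucer",cams,np.round(o.x[:2],4),round(o.fun,3))
  File "fit.py", line 46, in fit
    o=minimize(cost,q,method="Nelder-Mead",options=dict(initial_simplex=sim,maxfev=150,xatol=2e-4,fatol=1e-4))
    res = _minimize_neldermead(fun, x0, args, callback, bounds=bounds,
                               **options)
    fxr = func(xr)
    fx = function(np.copy(x), *(wrapper_args + args))
  File "fit.py", line 41, in cost
    a=render(c,polyf(c,n,p,z0),o,N); s+=np.abs(a-m).sum()/m.sum()
  File "fit.py", line 21, in render
    q=(proj(c,P)-org+.5)*S-.5
       ~~~~^^^^^
  File "fit.py", line 10, in proj
    k=vision.calibration(c); K=np.array([[k["fx"],0,k["cx"]],[0,k["fy"],k["cy"]],[0,0,1]])
ValueError: time passes only in moves, steps and waits
```

The repeated calibration calls hit a limit, so I'll cache the calibration. I'll also save the crops before fitting.

```bash
python3 - <<'E'
s=open("fit.py").read()
s=s.replace('    k=vision.calibration(c); K=','    k=CAL[c]; K=').replace("S=4\n","S=4\nCAL={c:vision.calibration(c) for c in('top','scene')}\n",1)
open("fit.py","w").write(s)
s=open("m1.py").read(); i=s.index("a=cv2.resize"); tail=s[i:]; s=s[:i].replace("M={}\n",tail+"M={}\n",1).replace('(["top"],["scene"],["top","scene"])','(["top"],["scene"])')
open("m1.py","w").write(s)
E
time timeout 400 python3 m1.py
```

```text
{('top', 'white_cup'): (0.58, 258), ('top', 'white_saucer'): (0.56, 864), ('top', 'purple_cup'): (0.74, 297), ('top', 'purple_saucer'): (0.71, 446), ('top', 'green_cup'): (0.91, 353), ('top', 'green_saucer'): (0.56, 511), ('top', 'yellow_cup'): (0.53, 353), ('top', 'yellow_saucer'): (0.6, 806), ('scene', 'white_cup'): (0.89, 478), ('scene', 'white_saucer'): (0.75, 476), ('scene', 'purple_cup'): (0.55, 345), ('scene', 'purple_saucer'): (0.65, 644), ('scene', 'green_cup'): (0.55, 844), ('scene', 'green_saucer'): (0.86, 421), ('scene', 'yellow_cup'): (0.95, 581), ('scene', 'yellow_saucer'): None}
white cup ['top'] [ 0.4804 -0.2207 -1.5918] 0.114
white saucer ['top'] [0.4843 0.4072] 0.049
white cup ['scene'] [ 0.4779 -0.2239 -1.5897] 0.133
white saucer ['scene'] [0.4809 0.406 ] 0.082
purple cup ['top'] [ 0.4751  0.0783 -2.2017] 0.159
purple saucer ['top'] [ 0.4784 -0.2264] 0.231
purple cup ['scene'] [ 0.4717  0.0737 -2.2294] 0.194
purple saucer ['scene'] [ 0.4775 -0.2254] 0.08
green cup ['top'] [ 0.4228 -0.3825 -0.942 ] 0.148
green saucer ['top'] [0.4719 0.0797] 0.103
green cup ['scene'] [ 0.4197 -0.3968 -0.8768] 0.204
green saucer ['scene'] [0.4691 0.0795] 0.108
yellow cup ['top'] [ 0.4265 -0.0881 -1.8286] 0.152
yellow saucer ['top'] [0.4286 0.2305] 0.106
yellow cup ['scene'] [ 0.4222 -0.0991 -1.8696] 0.225
real	0m8.716s
user	0m4.572s
sys	0m0.148s
```

View pics/a.png

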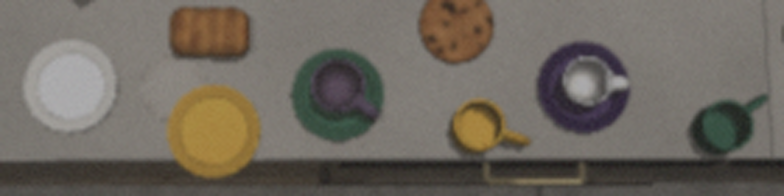

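View pics/b.png

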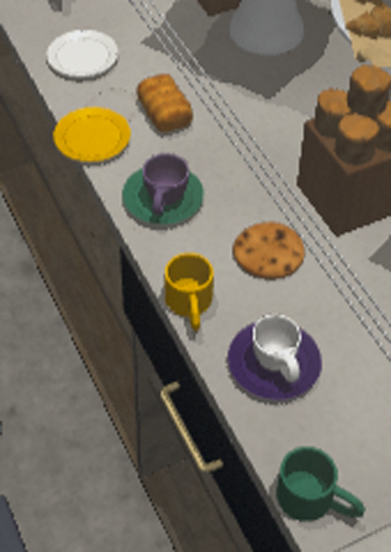

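The crops agree with the fits: white handle at about −1.59 rad, purple −2.2, yellow −1.83, green −0.9. The white pair is well determined, so I'll plan the first move.

```bash
cat > plan.py <<'E'
from bench import status, r
import numpy as np, math
from scipy.spatial.transform import Rotation as R
def frame(yaw):
    c,s=math.cos(yaw),math.sin(yaw)
    return R.from_matrix(np.array([[-s,c,0],[c,s,0],[0,0,-1.]]))
def plan(wps,start=None):
    """wps: (grasp x,y,z, yaw deg); prints one line of numbers per call"""
    s=status.read_state(); p=np.array(s["ee_pos"]); q=R.from_quat(s["eef_rot"])
    print("t",s["time"],"p",np.round(p,4),"yaw",round(math.degrees(math.atan2(*q.as_matrix()[:2,1][::-1])),2),"w",round(s["width"],4))
    for x,y,z,yaw in wps:
        P=np.array([x,y,z+r.grasp_offset]); Q=frame(math.radians(yaw))
        while True:
            d=q.inv().apply(P-p)/.15; a=(q.inv()*Q).as_rotvec()/math.radians(30)
            m=max(abs(d).max(),abs(a).max()); n=math.ceil(m-1e-3)
            if n<1: n=1
            d=np.round(d/n,3); a=np.round(a/n,3)
            p=p+q.apply(d*.15); q=q*R.from_rotvec(a*math.radians(30))
            print([*(d+0).tolist(),*(a+0).tolist()],"rows>=",math.ceil(max(np.linalg.norm(d)*3,np.linalg.norm(a)*3.5)))
            if n==1: break
        print("-- at",(x,y,z,yaw))
E
python3 -c "
from plan import *
plan([(.36,.42,.19,50),(.46,.2,.19,25),(.48,0,.16,0),(.479,-.2225,.14,-1),(.479,-.2225,.044,-1)])"
```

```text
t 2.9 p [0.1929 0.5945 0.4048] yaw 72.02 w 0.0869
[-0.709, -0.381, 0.171, 0.0, 0.0, 0.367] rows>= 3
[-0.769, -0.239, 0.171, 0.0, 0.0, 0.367] rows>= 3
-- at (0.36, 0.42, 0.19, 50)
[-0.727, -0.348, 0.0, 0.0, 0.0, 0.417] rows>= 3
[-0.785, -0.181, 0.0, 0.0, 0.0, 0.416] rows>= 3
-- at (0.46, 0.2, 0.19, 25)
[-0.632, -0.222, 0.1, 0.0, 0.0, 0.417] rows>= 3
[-0.666, -0.079, 0.1, 0.0, 0.0, 0.417] rows>= 3
-- at (0.48, 0, 0.16, 0)
[-0.741, -0.003, 0.066, 0.0, 0.0, 0.017] rows>= 3
[-0.742, 0.003, 0.067, 0.0, 0.0, 0.016] rows>= 3
-- at (0.479, -0.2225, 0.14, -1)
[0.0, 0.0, 0.64, 0.0, 0.0, 0.0] rows>= 2
-- at (0.479, -0.2225, 0.044, -1)
```

play_rows(
  series=[
    [-0.71,-0.38,0.17,0,0,0.37],
    [-0.71,-0.38,0.17,0,0,0.37],
    [-0.71,-0.38,0.17,0,0,0.37],
    [-0.71,-0.38,0.17,0,0,0.37],
  ],
  fingers=1,
)

```text
time: 3.3
ee_pos: [0.2801, 0.5045, 0.3788]
eef_rot: [0.254, 0.967, -0.001, 0.001]
ft_force: [0.1, 1.9, 0.2]
width: 0.0871
grip_force: 0.0
```

play_rows(
  series=[
    [-0.77,-0.24,0.17,0,0,0.37],
    [-0.77,-0.24,0.17,0,0,0.37],
    [-0.77,-0.24,0.17,0,0,0.37],
    [-0.77,-0.24,0.17,0,0,0.37],
  ],
)

```text
time: 3.7
ee_pos: [0.3624, 0.4174, 0.3533]
eef_rot: [0.346, 0.938, -0.001, 0.0]
ft_force: [-0.7, 0.7, -0.4]
width: 0.0867
grip_force: 0.0
```

play_rows(
  series=[
    [-0.73,-0.35,0,0,0,0.42],
    [-0.73,-0.35,0,0,0,0.42],
    [-0.73,-0.35,0,0,0,0.42],
    [-0.73,-0.35,0,0,0,0.42],
  ],
)

```text
time: 4.1
ee_pos: [0.4109, 0.3073, 0.3544]
eef_rot: [0.446, 0.895, 0.0, 0.0]
ft_force: [0.1, 0.6, 0.6]
width: 0.0872
grip_force: 0.0
```

play_rows(
  series=[
    [-0.78,-0.18,0,0,0,0.42],
    [-0.78,-0.18,0,0,0,0.42],
    [-0.78,-0.18,0,0,0,0.42],
    [-0.78,-0.18,0,0,0,0.42],
  ],
)

```text
time: 4.5
ee_pos: [0.4599, 0.1987, 0.3543]
eef_rot: [0.541, 0.841, 0.0, 0.0]
ft_force: [0.3, -0.3, 0.2]
width: 0.0871
grip_force: 0.0
```

play_rows(
  series=[
    [-0.63,-0.22,0.1,0,0,0.42],
    [-0.63,-0.22,0.1,0,0,0.42],
    [-0.63,-0.22,0.1,0,0,0.42],
    [-0.63,-0.22,0.1,0,0,0.42],
  ],
)

```text
time: 4.9
ee_pos: [0.4684, 0.1015, 0.339]
eef_rot: [0.629, 0.778, 0.0, -0.0]
ft_force: [0.7, 0.7, 0.1]
width: 0.087
grip_force: 0.0
```

play_rows(
  series=[
    [-0.67,-0.08,0.1,0,0,0.42],
    [-0.67,-0.08,0.1,0,0,0.42],
    [-0.67,-0.08,0.1,0,0,0.42],
    [-0.67,-0.08,0.1,0,0,0.42],
  ],
)

```text
time: 5.3
ee_pos: [0.4781, 0.0008, 0.3238]
eef_rot: [0.71, 0.704, 0.0, -0.0]
ft_force: [-0.1, 0.9, -0.8]
width: 0.0869
grip_force: 0.0
```

play_rows(
  series=[
    [-0.74,0,0.07,0,0,0.02],
    [-0.74,0,0.07,0,0,0.02],
    [-0.74,0,0.07,0,0,0.02],
    [-0.74,0,0.07,0,0,0.02],
  ],
)

```text
time: 5.7
ee_pos: [0.4772, -0.111, 0.3133]
eef_rot: [0.714, 0.7, 0.0, 0.0]
ft_force: [0.6, 0.5, -0.4]
width: 0.087
grip_force: 0.0
```

play_rows(
  series=[
    [-0.74,0,0.07,0,0,0.02],
    [-0.74,0,0.07,0,0,0.02],
    [-0.74,0,0.07,0,0,0.02],
    [-0.74,0,0.07,0,0,0.02],
    [-0.74,0,0.07,0,0,0.02],
  ],
)

```text
time: 6.2
ee_pos: [0.4756, -0.2199, 0.3025]
eef_rot: [0.717, 0.697, 0.0, -0.001]
ft_force: [-0.4, 0.0, 0.7]
width: 0.0874
grip_force: 0.0
```

```bash
python3 -c "
from plan import *
plan([(.479,-.2225,.10,-1),(.479,-.2225,.044,-1)])"
```

```text
t 6.2 p [ 0.4756 -0.2199  0.3025] yaw -1.56 w 0.0874
[-0.017, 0.023, 0.26, 0.0, -0.002, -0.019] rows>= 1
-- at (0.479, -0.2225, 0.1, -1)
[0.0, 0.0, 0.374, 0.0, 0.0, 0.0] rows>= 2
-- at (0.479, -0.2225, 0.044, -1)
```

play_rows(
  series=[
    [-0.02,0.02,0.26,0,0,-0.02],
    [-0.02,0.02,0.26,0,0,-0.02],
    [-0.02,0.02,0.45,0,0,-0.02],
    [-0.02,0.02,0.63,0,0,-0.02],
    [-0.02,0.02,0.63,0,0,-0.02],
  ],
)

```text
time: 6.7
ee_pos: [0.4769, -0.2234, 0.2065]
eef_rot: [0.713, 0.701, -0.001, -0.002]
ft_force: [-0.6, -0.2, 0.2]
width: 0.0866
grip_force: 0.0
```

play_rows(
  series=[
    [0,0,0,0,0,0],
    [0,0,0,0,0,0],
    [0,0,0,0,0,0],
    [0,0,0,0,0,0],
    [0,0,0,0,0,0],
  ],
  fingers=-1,
  squeeze=12,
)

```text
time: 7.2
ee_pos: [0.4774, -0.226, 0.2088]
eef_rot: [0.714, 0.7, 0.0, 0.0]
ft_force: [0.9, 0.3, 0.7]
width: 0.0552
grip_force: 1.6
```

play_rows(
  series=[
    [0,0,0,0,0,0],
    [0,0,0,0,0,0],
    [0,0,0,0,0,0],
    [0,0,0,0,0,0],
    [0,0,0,0,0,0],
  ],
)

```text
time: 7.7
ee_pos: [0.4775, -0.226, 0.2086]
eef_rot: [0.714, 0.7, 0.0, 0.0]
ft_force: [0.2, 0.4, 5.6]
width: 0.0543
grip_force: 11.7
```

play_rows(
  series=[
    [0,0,-0.1,0,0,0],
    [0,0,-0.25,0,0,0],
    [0,0,-0.45,0,0,0],
    [0,0,-0.6,0,0,0],
    [0,0,-0.6,0,0,0],
  ],
)

```text
time: 8.2
ee_pos: [0.4777, -0.2267, 0.3016]
eef_rot: [0.715, 0.7, 0.001, 0.002]
ft_force: [0.3, -0.6, -1.7]
width: 0.0542
grip_force: 12.0
```

```bash
python3 -c "
from plan import *
plan([(.47,0,.135,0),(.46,.2,.135,20),(.4825,.407,.135,30)])
from fit import *
c=vision.camera('scene');cv2.imwrite('pics/c.png',cv2.resize(c[220:420,250:470],None,fx=2,fy=2))
vision.camera('top')
for cam in('scene','top'): print([(np.round(d['point'],3),round(d['conf'],2)) for d in spotter.boxes_of(cam,'white_cup')[:2]])
"
```

```text
t 8.2 p [ 0.4777 -0.2267  0.3016] yaw -1.21 w 0.0542
[0.755, -0.042, 0.01, 0.004, 0.001, -0.02] rows>= 3
[0.755, -0.033, 0.01, 0.005, 0.0, -0.02] rows>= 3
-- at (0.47, 0, 0.135, 0)
[0.667, -0.034, 0.0, 0.0, 0.0, -0.333] rows>= 3
[0.662, 0.083, -0.001, 0.0, 0.0, -0.334] rows>= 3
-- at (0.46, 0.2, 0.135, 20)
[0.623, 0.306, 0.0, 0.0, 0.0, -0.167] rows>= 3
[0.594, 0.36, 0.0, 0.0, 0.0, -0.166] rows>= 3
-- at (0.4825, 0.407, 0.135, 30)
[(array([ 0.48 , -0.243,  0.132]), 0.59)]
[]
```

View pics/c.png

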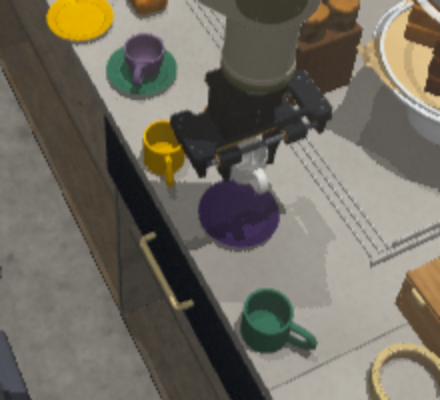

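The white cup is lifted and held upright at crop (255,170), clear of the purple saucer. I'll carry it to the white saucer.

play_rows(
  series=[
    [0.12,-0.01,0,0,0,0],
    [0.3,-0.02,0,0,0,0],
    [0.5,-0.03,0,0,0,0],
    [0.65,-0.04,0,0,0,-0.02],
    [0.75,-0.04,0,0,0,-0.02],
  ],
)

```text
time: 8.9
ee_pos: [0.473, -0.1115, 0.2972]
eef_rot: [0.71, 0.704, -0.001, -0.001]
ft_force: [0.4, 0.1, -1.3]
width: 0.0547
grip_force: 12.0
```

play_rows(
  series=[
    [0.15,0,0,0,0,0],
    [0.3,-0.01,0,0,0,0],
    [0.45,-0.02,0,0,0,0],
    [0.6,-0.03,0,0,0,-0.02],
    [0.75,-0.03,0,0,0,-0.02],
  ],
)

```text
time: 9.4
ee_pos: [0.4695, -0.0, 0.2972]
eef_rot: [0.707, 0.707, -0.001, -0.001]
ft_force: [-0.2, 0.7, -1.0]
width: 0.0545
grip_force: 12.0
```

play_rows(
  series=[
    [0.13,0,0,0,0,-0.06],
    [0.27,-0.01,0,0,0,-0.13],
    [0.4,-0.02,0,0,0,-0.2],
    [0.53,-0.03,0,0,0,-0.27],
    [0.67,-0.03,0,0,0,-0.33],
  ],
)

```text
time: 9.9
ee_pos: [0.4654, 0.101, 0.2982]
eef_rot: [0.642, 0.766, -0.0, -0.0]
ft_force: [0.3, 0.0, -0.4]
width: 0.0547
grip_force: 12.0
```

play_rows(
  series=[
    [0.13,0.02,0,0,0,-0.06],
    [0.27,0.03,0,0,0,-0.13],
    [0.4,0.05,0,0,0,-0.2],
    [0.53,0.07,0,0,0,-0.27],
    [0.66,0.08,0,0,0,-0.33],
  ],
)

```text
time: 10.4
ee_pos: [0.4603, 0.2009, 0.2982]
eef_rot: [0.574, 0.819, 0.0, 0.0]
ft_force: [0.8, 0.4, -0.3]
width: 0.0546
grip_force: 12.0
```

play_rows(
  series=[
    [0.13,0.06,0,0,0,-0.03],
    [0.26,0.12,0,0,0,-0.06],
    [0.39,0.18,0,0,0,-0.1],
    [0.51,0.25,0,0,0,-0.13],
    [0.62,0.31,0,0,0,-0.17],
  ],
)

```text
time: 10.9
ee_pos: [0.4727, 0.3047, 0.2981]
eef_rot: [0.537, 0.843, 0.0, -0.0]
ft_force: [0.3, 0.7, -1.7]
width: 0.0544
grip_force: 12.0
```

play_rows(
  series=[
    [0.13,0.08,0,0,0,-0.03],
    [0.27,0.16,0,0,0,-0.06],
    [0.42,0.26,0,0,0,-0.1],
    [0.54,0.33,0,0,0,-0.13],
    [0.59,0.36,0,0,0,-0.17],
  ],
)

```text
time: 11.4
ee_pos: [0.4835, 0.4086, 0.2977]
eef_rot: [0.498, 0.867, 0.0, -0.0]
ft_force: [-1.0, 0.4, -1.6]
width: 0.0545
grip_force: 12.0
```

play_rows(
  series=[
    [0,0,0,0,0,0],
    [0,0,0,0,0,0],
  ],
)

```text
time: 11.6
ee_pos: [0.4845, 0.4048, 0.298]
eef_rot: [0.5, 0.866, -0.0, 0.0]
ft_force: [0.6, -0.2, -1.6]
width: 0.0548
grip_force: 12.0
```

```bash
python3 -c "
from plan import *
plan([(.4825,.407,.0465,30)])
from fit import *
c=vision.camera('scene');vision.camera('top')
for cam in('scene','top'):
  for n in ('white_cup','white_saucer'): print(cam,n,[(np.round(d['point'],3),round(d['conf'],2)) for d in spotter.boxes_of(cam,n)[:2]])
cv2.imwrite('pics/d.png',cv2.resize(c[110:260,220:370],None,fx=3,fy=3))
"
```

```text
t 11.6 p [0.4845 0.4048 0.298 ] yaw 29.96 w 0.0548
[0.02, -0.004, 0.587, -0.001, 0.001, -0.001] rows>= 2
-- at (0.4825, 0.407, 0.0465, 30)
scene white_cup [(array([0.474, 0.081, 0.037]), 0.69), (array([0.495, 0.381, 0.126]), 0.63)]
scene white_saucer [(array([0.478, 0.411, 0.003]), 0.75)]
top white_cup [(array([0.461, 0.084, 0.008]), 0.46)]
top white_saucer [(array([0.511, 0.366, 0.011]), 0.66)]
```

View pics/d.png

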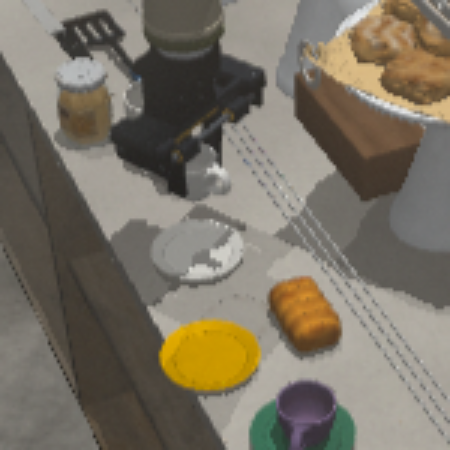

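The cup hangs upright above the white saucer. It was gripped about 3 mm off its axis, and the present xy already makes up for that, so I'll go straight down, release and rise.

play_rows(
  series=[
    [0,0,0.15,0,0,0],
    [0,0,0.35,0,0,0],
    [0,0,0.48,0,0,0],
    [0,0,0.55,0,0,0],
    [0,0,0.59,0,0,0],
  ],
)

```text
time: 12.4
ee_pos: [0.4842, 0.4053, 0.2092]
eef_rot: [0.5, 0.866, -0.0, -0.0]
ft_force: [-0.1, -0.2, -0.7]
width: 0.0546
grip_force: 12.0
```

play_rows(
  series=[
    [0,0,0,0,0,0],
    [0,0,0,0,0,0],
    [0,0,0,0,0,0],
  ],
)

```text
time: 12.7
ee_pos: [0.4846, 0.4057, 0.2108]
eef_rot: [0.5, 0.866, 0.001, 0.0]
ft_force: [0.8, -1.0, -1.2]
width: 0.0543
grip_force: 12.0
```

play_rows(
  series=[
    [0,0,0,0,0,0],
    [0,0,0,0,0,0],
    [0,0,0,0,0,0],
    [0,0,0,0,0,0],
    [0,0,0,0,0,0],
  ],
  fingers=1,
)

```text
time: 13.2
ee_pos: [0.4843, 0.4055, 0.2098]
eef_rot: [0.5, 0.866, 0.0, -0.0]
ft_force: [0.1, -0.4, -0.1]
width: 0.0839
grip_force: 0.0
```

play_rows(
  series=[
    [0,0,-0.1,0,0,0],
    [0,0,-0.3,0,0,0],
    [0,0,-0.6,0,0,0],
    [0,0,-0.6,0,0,0],
  ],
)

```text
time: 13.6
ee_pos: [0.4859, 0.4064, 0.3075]
eef_rot: [0.5, 0.866, 0.005, 0.001]
ft_force: [1.0, 0.1, 0.5]
width: 0.0869
grip_force: 0.0
```

```bash
python3 -c "
from plan import *
plan([(.46,.25,.15,40),(.475,.0765,.14,-36)])
"
```

```text
t 13.6 p [0.4859 0.4064 0.3075] yaw 29.99 w 0.0869
[-0.817, -0.67, -0.049, 0.02, -0.004, -0.334] rows>= 4
-- at (0.46, 0.25, 0.15, 40)
[-0.317, -0.222, 0.022, 0.0, 0.0, 0.845] rows>= 3
[-0.381, -0.066, 0.022, 0.0, 0.0, 0.844] rows>= 3
[-0.373, 0.104, 0.022, 0.0, 0.0, 0.845] rows>= 3
-- at (0.475, 0.0765, 0.14, -36)
```

play_rows(
  series=[
    [-0.82,-0.67,-0.05,0,0,-0.33],
    [-0.82,-0.67,-0.05,0,0,-0.33],
    [-0.82,-0.67,-0.05,0,0,-0.33],
    [-0.82,-0.67,-0.05,0,0,-0.33],
    [-0.82,-0.67,-0.05,0,0,-0.33],
  ],
)

```text
time: 14.1
ee_pos: [0.4591, 0.2471, 0.3086]
eef_rot: [0.425, 0.905, 0.001, 0.0]
ft_force: [0.4, 1.0, 0.2]
width: 0.0872
grip_force: 0.0
```

play_rows(
  series=[
    [-0.32,-0.22,0.02,0,0,0.85],
    [-0.32,-0.22,0.02,0,0,0.85],
    [-0.32,-0.22,0.02,0,0,0.85],
    [-0.32,-0.22,0.02,0,0,0.85],
  ],
)

```text
time: 14.5
ee_pos: [0.4646, 0.1923, 0.3048]
eef_rot: [0.613, 0.79, 0.001, 0.0]
ft_force: [0.1, 0.2, 0.5]
width: 0.0869
grip_force: 0.0
```

play_rows(
  series=[
    [-0.38,-0.07,0.02,0,0,0.85],
    [-0.38,-0.07,0.02,0,0,0.85],
    [-0.38,-0.07,0.02,0,0,0.85],
    [-0.38,-0.07,0.02,0,0,0.85],
  ],
)

```text
time: 14.9
ee_pos: [0.4686, 0.1341, 0.3016]
eef_rot: [0.771, 0.637, 0.0, 0.0]
ft_force: [-0.4, 0.6, 0.4]
width: 0.087
grip_force: 0.0
```

play_rows(
  series=[
    [-0.37,0.1,0.02,0,0,0.87],
    [-0.37,0.1,0.02,0,0,0.87],
    [-0.37,0.1,0.02,0,0,0.87],
    [-0.37,0.1,0.02,0,0,0.87],
    [-0.37,0.1,0.02,0,0,0.87],
  ],
)

```text
time: 15.4
ee_pos: [0.4725, 0.0768, 0.2983]
eef_rot: [0.893, 0.449, 0.0, 0.0]
ft_force: [0.3, 0.0, -0.2]
width: 0.0866
grip_force: 0.0
```

```bash
cat > m2.py <<'E'
from fit import *
import sys
# args: name:x:y:z0 ...  (cup) or name_s:x:y (saucer, only itself visible)
for c in ("scene","top"):
    im=vision.camera(c); cv2.imwrite(f"pics/last_{c}.png",im)
    for a in sys.argv[1:]:
        n,*v=a.split(":"); v=[float(q) for q in v]
        if n.endswith("_s"):
            m=masks(c,n[:-2]+"_saucer",[*v[:2],.005])
            if m is None: print(c,n,None); continue
            M=m[1].copy()
            if len(v)>2:
                k=masks(c,n[:-2]+"_cup",[*v[:2],.03])
                if k: M|=k[1]
            o=fit({c:M},saucpolys,n,v[:2],0,[0])
        else:
            m=masks(c,n+"_cup",[*v[:2],.03])
            if m is None: print(c,n,None); continue
            o=fit({c:m[1]},cuppolys,n,v[:2],v[2],np.arange(-3,3,.75))
        print(c,n,round(m[0],2),np.round(o.x,4),round(o.fun,3))
E
sed -i 's/\.054),yellow=(.055,.031,.021,.054)/.070),yellow=(.055,.031,.021,.070)/' fit.py
python3 m2.py white:.4825:.407:.005 white_s:.4825:.407:1 green:.422:-.39:0 yellow:.424:-.095:0 yellow_s:.427:.231 purple_s:.478:-.226
python3 -c "
from plan import *
plan([(.474,.0765,.10,-37),(.474,.0765,.042,-37)])
"
```

```text
scene white 0.47 [ 0.4826  0.4128 -0.8518] 0.197
scene white_s 0.73 [ 0.4802  0.4253 -0.5205] 0.495
scene green 0.88 [ 0.4193 -0.3937 -0.9269] 0.163
scene yellow 0.83 [ 0.4248 -0.0955 -1.9077] 0.18
scene yellow_s 0.66 [0.4218 0.2288 0.6189] 0.136
scene purple_s 0.57 [ 0.4769 -0.2266 -0.0339] 0.075
top white 0.56 [ 0.4859  0.4125 -1.0403] 0.113
top white_s 0.62 [0.4826 0.4078 0.1592] 0.071
top green 0.82 [ 0.4235 -0.3817 -0.9884] 0.16
top yellow 0.66 [ 0.4261 -0.0855 -1.8392] 0.157
top yellow_s 0.63 [0.4271 0.2297 0.1785] 0.104
top purple_s 0.77 [ 0.4813 -0.2245 -0.1238] 0.045
t 16.2 p [0.4724 0.0756 0.2982] yaw -37.17 w 0.087
[0.011, 0.005, 0.232, 0.0, 0.0, -0.006] rows>= 1
-- at (0.474, 0.0765, 0.1, -37)
[0.0, 0.0, 0.386, 0.0, 0.0, 0.0] rows>= 2
-- at (0.474, 0.0765, 0.042, -37)
```

play_rows(
  series=[
    [0.01,0,0.2,0,0,0],
    [0.01,0,0.3,0,0,0],
    [0.01,0,0.5,0,0,0],
    [0.01,0,0.62,0,0,0],
    [0.01,0,0.62,0,0,0],
  ],
)

```text
time: 16.7
ee_pos: [0.4723, 0.0766, 0.2032]
eef_rot: [0.896, 0.445, -0.002, -0.0]
ft_force: [0.7, 0.1, 0.3]
width: 0.0866
grip_force: 0.0
```

play_rows(
  series=[
    [0,0,0,0,0,0],
    [0,0,0,0,0,0],
    [0,0,0,0,0,0],
    [0,0,0,0,0,0],
    [0,0,0,0,0,0],
  ],
  fingers=-1,
)

```text
time: 17.2
ee_pos: [0.4736, 0.0769, 0.2059]
eef_rot: [0.896, 0.445, 0.001, -0.0]
ft_force: [0.4, 0.3, 4.5]
width: 0.0613
grip_force: 11.8
```

play_rows(
  series=[
    [0,0,0,0,0,0],
    [0,0,0,0,0,0],
    [0,0,0,0,0,0],
    [0,0,0,0,0,0],
    [0,0,0,0,0,0],
  ],
)

```text
time: 17.7
ee_pos: [0.4737, 0.0769, 0.2059]
eef_rot: [0.896, 0.445, 0.001, -0.0]
ft_force: [-0.2, 0.5, 6.9]
width: 0.0609
grip_force: 11.8
```

play_rows(
  series=[
    [0,0,-0.1,0,0,0],
    [0,0,-0.25,0,0,0],
    [0,0,-0.45,0,0,0],
    [0,0,-0.6,0,0,0],
    [0,0,-0.6,0,0,0],
  ],
)

```text
time: 18.2
ee_pos: [0.4741, 0.0769, 0.2978]
eef_rot: [0.896, 0.445, 0.002, -0.0]
ft_force: [1.1, 0.2, -1.0]
width: 0.0614
grip_force: 11.9
```

```bash
python3 -c "
from plan import *
plan([(.4785,-.2255,.132,-37)])
"
python3 m2.py green_s:.47:.0795
python3 -c "
import cv2;a=cv2.imread('pics/last_scene.png')[150:350,240:440];cv2.imwrite('pics/e.png',cv2.resize(a,None,fx=2.5,fy=2.5))"
```

```text
t 18.2 p [0.4741 0.0769 0.2978] yaw -37.18 w 0.0614
[-0.794, 0.621, 0.006, 0.002, -0.004, -0.003] rows>= 4
[-0.795, 0.62, 0.006, 0.002, -0.004, -0.003] rows>= 4
-- at (0.4785, -0.2255, 0.132, -37)
scene green_s 0.71 [0.4677 0.0772 0.2419] 0.054
top green_s None
```

View pics/e.png

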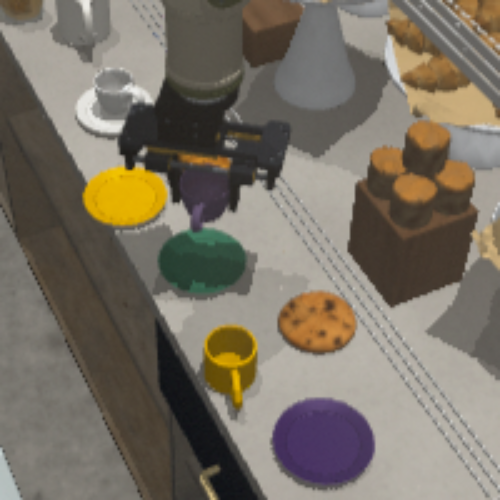

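The purple cup is held upright at crop (205,190), and the white cup stands on its saucer at (110,95). I'll carry the purple cup over and place it.

play_rows(
  series=[
    [-0.12,0.09,0,0,0,0],
    [-0.3,0.23,0,0,0,0],
    [-0.47,0.37,0,0,0,0],
    [-0.64,0.5,0,0,0,0],
    [-0.79,0.62,0,0,0,0],
  ],
)

```text
time: 18.9
ee_pos: [0.4751, -0.0754, 0.2941]
eef_rot: [0.896, 0.445, -0.001, -0.0]
ft_force: [0.6, -0.5, -1.4]
width: 0.0614
grip_force: 11.9
```

play_rows(
  series=[
    [-0.17,0.13,0,0,0,0],
    [-0.34,0.27,0,0,0,0],
    [-0.54,0.42,0,0,0,0],
    [-0.7,0.55,0,0,0,0],
    [-0.79,0.62,0,0,0,0],
  ],
)

```text
time: 19.4
ee_pos: [0.4773, -0.227, 0.294]
eef_rot: [0.896, 0.444, -0.001, 0.0]
ft_force: [-0.6, -0.3, -1.4]
width: 0.0612
grip_force: 11.9
```

play_rows(
  series=[
    [0,0,0,0,0,0],
    [0,0,0,0,0,0],
    [0,0,0,0,0,0],
  ],
)

```text
time: 19.7
ee_pos: [0.4783, -0.2232, 0.2946]
eef_rot: [0.895, 0.445, -0.0, -0.001]
ft_force: [0.2, 0.5, -2.0]
width: 0.0612
grip_force: 11.9
```

```bash
python3 -c "
from plan import *
plan([(.4785,-.2255,.044,-37)])
"
```

```text
t 19.7 p [ 0.4783 -0.2232  0.2946] yaw -37.1 w 0.0612
[-0.011, 0.011, 0.58, -0.003, 0.0, -0.003] rows>= 2
-- at (0.4785, -0.2255, 0.044, -37)
```

play_rows(
  series=[
    [-0.01,0.01,0.15,0,0,0],
    [-0.01,0.01,0.33,0,0,0],
    [-0.01,0.01,0.47,0,0,0],
    [-0.01,0.01,0.54,0,0,0],
    [-0.01,0.01,0.58,0,0,0],
  ],
)

```text
time: 20.2
ee_pos: [0.4786, -0.2257, 0.2075]
eef_rot: [0.895, 0.445, -0.0, -0.0]
ft_force: [-0.0, -0.5, -0.8]
width: 0.061
grip_force: 11.9
```

play_rows(
  series=[
    [0,0,0,0,0,0],
    [0,0,0,0,0,0],
    [0,0,0,0,0,0],
  ],
)

```text
time: 20.5
ee_pos: [0.4789, -0.2266, 0.2091]
eef_rot: [0.896, 0.445, 0.001, 0.0]
ft_force: [0.5, -0.0, -1.5]
width: 0.0612
grip_force: 11.9
```

play_rows(
  series=[
    [0,0,0,0,0,0],
    [0,0,0,0,0,0],
    [0,0,0,0,0,0],
    [0,0,0,0,0,0],
    [0,0,0,0,0,0],
  ],
  fingers=1,
)

```text
time: 21.0
ee_pos: [0.4785, -0.2266, 0.2083]
eef_rot: [0.896, 0.445, 0.0, -0.0]
ft_force: [0.3, 0.2, -0.9]
width: 0.0855
grip_force: 0.0
```

play_rows(
  series=[
    [0,0,-0.1,0,0,0],
    [0,0,-0.3,0,0,0],
    [0,0,-0.6,0,0,0],
    [0,0,-0.6,0,0,0],
  ],
)

```text
time: 21.4
ee_pos: [0.4798, -0.228, 0.3043]
eef_rot: [0.896, 0.444, 0.003, 0.003]
ft_force: [0.6, -0.3, -0.0]
width: 0.087
grip_force: 0.0
```

```bash
python3 -c "
from plan import *
plan([(.46,-.29,.135,0),(.421,-.387,.135,35)])
"
python3 m2.py white:.484:.4125:.005 white_s:.4825:.407:1 green:.422:-.39:0 green_s:.469:.078
```

```text
t 21.4 p [ 0.4798 -0.228   0.3043] yaw -37.24 w 0.087
[-0.205, 0.073, 0.019, 0.008, -0.001, -0.621] rows>= 3
[-0.216, 0.003, 0.019, 0.008, -0.001, -0.62] rows>= 3
-- at (0.46, -0.29, 0.135, 0)
[-0.324, -0.13, 0.0, 0.0, 0.0, -0.583] rows>= 3
[-0.269, -0.221, 0.0, 0.0, 0.0, -0.584] rows>= 3
-- at (0.421, -0.387, 0.135, 35)
scene white 0.73 [ 0.4827  0.4108 -1.0544] 0.454
scene white_s 0.85 [ 0.4809  0.4071 -0.2219] 0.137
scene green 0.61 [ 0.4194 -0.3951 -0.8851] 0.158
scene green_s 0.96 [0.4694 0.0766 0.0486] 0.052
top white 0.79 [ 0.4854  0.4107 -1.0115] 0.111
top white_s 0.96 [0.483  0.4087 0.1475] 0.043
top green 0.92 [ 0.4253 -0.3826 -0.9887] 0.151
top green_s 0.74 [ 0.4725  0.0808 -0.1654] 0.046
```

White sits well centred (2–4 mm). The two views disagree on green, so I'll refit it jointly with foot radius and handle length left free, and overlay the result.

```bash
cat > m3.py <<'E'
from fit import *
def joint(n,p0,z0=0):
    N=64; D={}
    for c in("top","scene"):
        im=vision.camera(c); m=masks(c,n+"_cup",[*p0,.03])
        if m is None: continue
        org=np.round(proj(c,[[*p0,z0+.02]])[0])-N//2; u,v=org.astype(int)
        D[c]=(org,cv2.resize(m[1][v:v+N,u:u+N].astype(np.float32),None,fx=S,fy=S,interpolation=cv2.INTER_LINEAR),im[v:v+N,u:u+N])
    h,rr=.055,.031
    def polys(c,p):
        x,y,t,rf,L,zl,zh=p; d=np.array([np.cos(t),np.sin(t)]); e=np.array([-d[1],d[0]])*.005
        return [np.vstack([circ(x,y,z0,rf),circ(x,y,z0+h,rr)]),np.array([np.r_[np.array([x,y])+d*a+e*s,z0+z] for a in(.02,L) for s in(-1,1) for z in(zl,zh)])]
    cost=lambda p: sum(np.abs(render(c,polys(c,p),o,N)-m).sum()/m.sum() for c,(o,m,_) in D.items())+10*max(0,p[3]-.031)/.001
    best=None
    for t in np.arange(-3,3,1):
        q=np.array([*p0,t,.023,.065,.02,.045]); sim=np.vstack([q]+[q+np.eye(7)[i]*[.008,.008,.5,.006,.01,.008,.006][i] for i in range(7)])
        o=minimize(cost,q,method="Nelder-Mead",options=dict(initial_simplex=sim,maxfev=500))
        if best is None or o.fun<best.fun: best=o
    print(n,list(D),np.round(best.x,4),round(best.fun,3))
    tiles=[]
    for c,(o,m,im) in D.items():
        a=cv2.resize(im,None,fx=6,fy=6,interpolation=cv2.INTER_CUBIC)
        for P in (circ(*best.x[:2],z0,best.x[3]),circ(*best.x[:2],z0+h,rr)):
            cv2.polylines(a,[np.int32((proj(c,P)-o+.5)*6)],True,(0,0,255),1)
        tiles.append(a)
    cv2.imwrite(f"pics/j_{n}.png",np.hstack(tiles))
joint("green",(.422,-.388)); joint("yellow",(.425,-.09))
E
python3 m3.py; python3 -c "
import cv2,numpy as np
cv2.imwrite('pics/j.png',cv2.resize(np.vstack([cv2.imread('pics/j_green.png'),cv2.imread('pics/j_yellow.png')]),(600,600)))"
```

```text
green ['top', 'scene'] [ 0.4251 -0.3898 -1.0092  0.0283  0.0608  0.0199  0.0443] 0.344
yellow ['top', 'scene'] [ 0.4282 -0.0903 -1.8981  0.0307  0.067   0.0286  0.0434] 0.358
```

View pics/j.png

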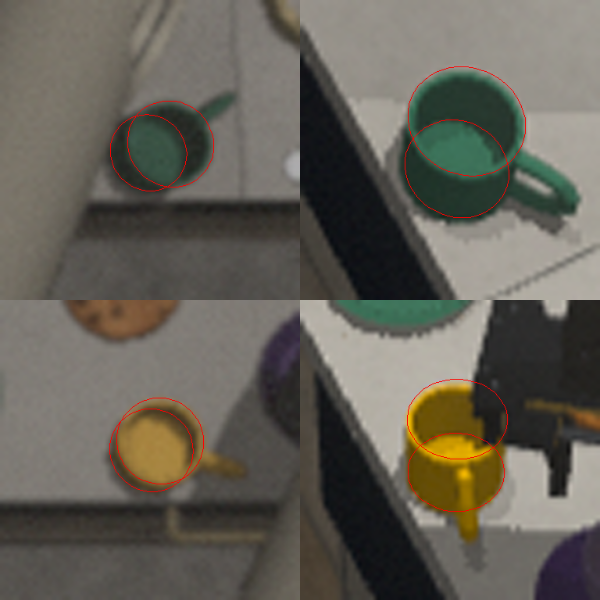

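The overlays fit to within a few mm: green at (0.424,−0.390) with handle about −1.0 rad, yellow at (0.427,−0.091) with handle about −1.89. I'll go to green now.

```bash
python3 -c "
from plan import *
plan([(.424,-.390,.12,33),(.424,-.39,.037,33)])
"
```

```text
t 22.4 p [ 0.4785 -0.2265  0.2982] yaw -37.18 w 0.0869
[-0.363, 0.123, 0.033, 0.0, 0.0, -0.78] rows>= 3
[-0.381, -0.031, 0.033, 0.0, 0.0, -0.78] rows>= 3
[-0.338, -0.18, 0.032, 0.0, 0.0, -0.779] rows>= 3
-- at (0.424, -0.39, 0.12, 33)
[0.0, 0.0, 0.553, 0.0, 0.0, 0.0] rows>= 2
-- at (0.424, -0.39, 0.037, 33)
```

play_rows(
  series=[
    [-0.36,0.12,0.03,0,0,-0.78],
    [-0.36,0.12,0.03,0,0,-0.78],
    [-0.36,0.12,0.03,0,0,-0.78],
    [-0.36,0.12,0.03,0,0,-0.78],
  ],
)

```text
time: 22.8
ee_pos: [0.4599, -0.281, 0.2937]
eef_rot: [0.787, 0.618, 0.0, -0.0]
ft_force: [1.1, 0.7, -0.4]
width: 0.0869
grip_force: 0.0
```

play_rows(
  series=[
    [-0.38,-0.03,0.03,0,0,-0.78],
    [-0.38,-0.03,0.03,0,0,-0.78],
    [-0.38,-0.03,0.03,0,0,-0.78],
    [-0.38,-0.03,0.03,0,0,-0.78],
  ],
)

```text
time: 23.2
ee_pos: [0.4423, -0.3348, 0.2892]
eef_rot: [0.646, 0.763, 0.0, -0.0]
ft_force: [-0.2, 0.1, -0.3]
width: 0.0868
grip_force: 0.0
```

play_rows(
  series=[
    [-0.34,-0.18,0.03,0,0,-0.78],
    [-0.34,-0.18,0.03,0,0,-0.78],
    [-0.34,-0.18,0.03,0,0,-0.78],
    [-0.34,-0.18,0.03,0,0,-0.78],
    [-0.34,-0.18,0.03,0,0,-0.78],
  ],
)

```text
time: 23.7
ee_pos: [0.4248, -0.3887, 0.2846]
eef_rot: [0.48, 0.877, 0.0, -0.0]
ft_force: [0.3, -0.4, -0.1]
width: 0.0871
grip_force: 0.0
```

```bash
python3 -c "
from plan import *
plan([(.424,-.39,.037,33)])
"
python3 m2.py purple:.4785:-.2255:.005 purple_s:.4785:-.2255:1
python3 -c "
import cv2;a=cv2.imread('pics/last_scene.png')[270:450,290:470];cv2.imwrite('pics/f.png',cv2.resize(a,None,fx=2.5,fy=2.5))"
```

```text
t 23.7 p [ 0.4248 -0.3887  0.2846] yaw 32.67 w 0.0871
[-0.005, -0.01, 0.561, 0.001, -0.001, -0.011] rows>= 2
-- at (0.424, -0.39, 0.037, 33)
scene purple None
scene purple_s 0.73 [ 0.4708 -0.2247 -0.2668] 2.257
top purple 0.69 [ 0.4809 -0.2244 -2.2048] 0.144
top purple_s 0.83 [ 0.4795 -0.2242 -0.0559] 0.073
```

View pics/f.png

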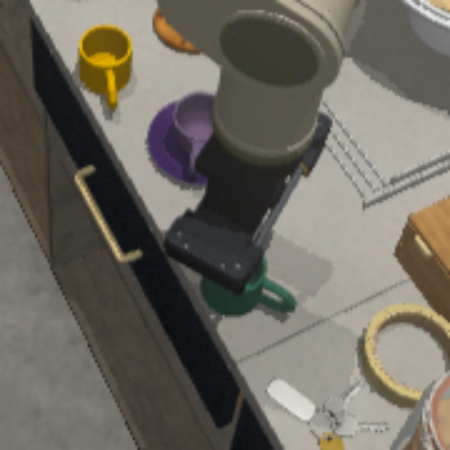

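Purple stands upright and centred. The gripper is over the green cup with its handle between the fingers, at crop (270,295).

play_rows(
  series=[
    [0,-0.01,0.2,0,0,0],
    [0,-0.01,0.3,0,0,0],
    [0,-0.01,0.45,0,0,0],
    [0,-0.01,0.56,0,0,0],
    [0,-0.01,0.56,0,0,0],
  ],
)

```text
time: 24.6
ee_pos: [0.4222, -0.3896, 0.1984]
eef_rot: [0.477, 0.879, 0.0, -0.002]
ft_force: [0.4, -0.1, 0.6]
width: 0.0868
grip_force: 0.0
```

play_rows(
  series=[
    [0,0,0,0,0,0],
    [0,0,0,0,0,0],
    [0,0,0,0,0,0],
    [0,0,0,0,0,0],
    [0,0,0,0,0,0],
  ],
  fingers=-1,
)

```text
time: 25.1
ee_pos: [0.4232, -0.3904, 0.2013]
eef_rot: [0.477, 0.879, 0.0, 0.001]
ft_force: [0.9, 1.9, 4.3]
width: 0.0606
grip_force: 11.9
```

play_rows(
  series=[
    [0,0,0,0,0,0],
    [0,0,0,0,0,0],
    [0,0,0,0,0,0],
    [0,0,0,0,0,0],
    [0,0,0,0,0,0],
  ],
)

```text
time: 25.6
ee_pos: [0.4232, -0.3905, 0.2014]
eef_rot: [0.477, 0.879, 0.0, 0.001]
ft_force: [-0.6, 1.4, 5.4]
width: 0.0605
grip_force: 11.9
```

play_rows(
  series=[
    [0,0,-0.1,0,0,0],
    [0,0,-0.25,0,0,0],
    [0,0,-0.45,0,0,0],
    [0,0,-0.65,0,0,0],
    [0,0,-0.7,0,0,0],
  ],
)

```text
time: 26.1
ee_pos: [0.4231, -0.3912, 0.3095]
eef_rot: [0.477, 0.879, -0.0, 0.002]
ft_force: [0.3, -0.1, -0.8]
width: 0.0603
grip_force: 11.9
```

```bash
python3 -c "
from plan import *
plan([(.40,-.18,.14,10),(.43,-.02,.14,5),(.4705,.0785,.14,5)])
"
```

```text
t 26.1 p [ 0.4231 -0.3912  0.3095] yaw 32.99 w 0.0603
[0.632, 0.319, 0.018, 0.003, 0.004, 0.383] rows>= 3
[0.684, 0.186, 0.019, 0.002, 0.003, 0.383] rows>= 3
-- at (0.4, -0.18, 0.14, 10)
[0.508, 0.191, 0.0, 0.0, 0.0, 0.083] rows>= 2
[0.515, 0.169, 0.0, 0.0, 0.0, 0.084] rows>= 2
-- at (0.43, -0.02, 0.14, 5)
[0.631, 0.326, 0.0, 0.0, 0.0, 0.0] rows>= 3
-- at (0.4705, 0.0785, 0.14, 5)
```

play_rows(
  series=[
    [0.1,0.05,0,0,0,0.06],
    [0.22,0.11,0,0,0,0.14],
    [0.36,0.18,0.01,0,0,0.22],
    [0.5,0.25,0.02,0,0,0.3],
    [0.63,0.32,0.02,0,0,0.38],
  ],
)

```text
time: 26.6
ee_pos: [0.411, -0.2838, 0.3021]
eef_rot: [0.563, 0.827, -0.0, -0.001]
ft_force: [-0.6, -0.1, -1.0]
width: 0.0605
grip_force: 11.9
```

play_rows(
  series=[
    [0.14,0.04,0,0,0,0.08],
    [0.28,0.08,0,0,0,0.15],
    [0.41,0.11,0.01,0,0,0.23],
    [0.55,0.15,0.02,0,0,0.31],
    [0.68,0.19,0.02,0,0,0.38],
  ],
)

```text
time: 27.1
ee_pos: [0.3999, -0.1787, 0.2992]
eef_rot: [0.642, 0.767, -0.0, -0.001]
ft_force: [0.5, 0.2, -1.3]
width: 0.0601
grip_force: 11.9
```

play_rows(
  series=[
    [0.12,0.04,0,0,0,0.02],
    [0.23,0.09,0,0,0,0.04],
    [0.36,0.13,0,0,0,0.06],
    [0.51,0.19,0,0,0,0.08],
  ],
)

```text
time: 27.5
ee_pos: [0.4146, -0.0989, 0.2994]
eef_rot: [0.658, 0.753, -0.0, -0.0]
ft_force: [-0.2, 0.1, -2.0]
width: 0.0604
grip_force: 11.9
```

play_rows(
  series=[
    [0.13,0.04,0,0,0,0.02],
    [0.26,0.08,0,0,0,0.04],
    [0.39,0.13,0,0,0,0.06],
    [0.51,0.17,0,0,0,0.08],
  ],
)

```text
time: 27.9
ee_pos: [0.4297, -0.0192, 0.2994]
eef_rot: [0.673, 0.74, -0.0, -0.0]
ft_force: [0.3, -0.3, -1.9]
width: 0.0609
grip_force: 11.9
```

play_rows(
  series=[
    [0.14,0.07,0,0,0,0],
    [0.3,0.15,0,0,0,0],
    [0.46,0.24,0,0,0,0],
    [0.58,0.3,0,0,0,0],
    [0.63,0.33,0,0,0,0],
  ],
)

```text
time: 28.4
ee_pos: [0.4703, 0.0804, 0.2993]
eef_rot: [0.672, 0.74, -0.0, -0.0]
ft_force: [1.3, 0.2, -1.6]
width: 0.0604
grip_force: 11.9
```

play_rows(
  series=[
    [0,0,0,0,0,0],
    [0,0,0,0,0,0],
    [0,0,0,0,0,0],
  ],
)

```text
time: 28.7
ee_pos: [0.47, 0.0775, 0.2997]
eef_rot: [0.673, 0.739, -0.0, -0.0]
ft_force: [-0.2, -1.0, -2.1]
width: 0.0608
grip_force: 11.9
```

```bash
python3 -c "
from plan import *
plan([(.4705,.0785,.0445,5)])
"; python3 m2.py purple:.4785:-.2255:.005 purple_s:.4785:-.2255:1 green_s:.47:.078
python3 -c "
import cv2;a=cv2.imread('pics/last_scene.png')[150:350,240:440];cv2.imwrite('pics/g.png',cv2.resize(a,None,fx=2.5,fy=2.5))"
```

```text
t 28.7 p [0.47   0.0775 0.2997] yaw 5.33 w 0.0608
[0.006, 0.004, 0.611, -0.001, 0.0, 0.011] rows>= 2
-- at (0.4705, 0.0785, 0.0445, 5)
scene purple 0.74 [ 0.4788 -0.2264 -2.2387] 0.113
scene purple_s 0.63 [ 0.4779 -0.2256  0.3825] 0.054
scene green_s 0.89 [0.4691 0.0765 0.0651] 0.057
top purple 0.72 [ 0.4812 -0.2242 -2.1906] 0.171
top purple_s 0.71 [ 0.4799 -0.2256  0.1189] 0.083
top green_s 0.53 [ 0.4699  0.0914 -0.4121] 17.609
```

View pics/g.png

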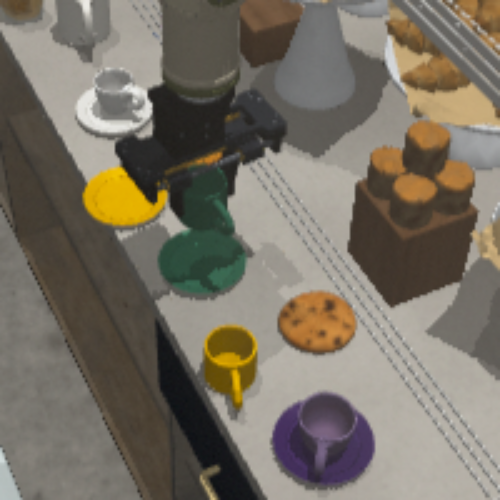

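Purple is centred and the green cup hangs over its saucer. I'll lower, release and rise, then move on to yellow.

play_rows(
  series=[
    [0,0,0.15,0,0,0],
    [0,0,0.35,0,0,0],
    [0,0,0.5,0,0,0],
    [0,0,0.57,0,0,0],
    [0,0,0.61,0,0,0],
  ],
)

```text
time: 29.7
ee_pos: [0.4702, 0.0787, 0.2076]
eef_rot: [0.673, 0.74, -0.0, -0.0]
ft_force: [0.4, -0.4, -1.0]
width: 0.0602
grip_force: 11.9
```

play_rows(
  series=[
    [0,0,0,0,0,0],
    [0,0,0,0,0,0],
    [0,0,0,0,0,0],
  ],
)

```text
time: 30.0
ee_pos: [0.4707, 0.0789, 0.2092]
eef_rot: [0.673, 0.74, 0.001, 0.0]
ft_force: [-0.2, -1.2, -1.4]
width: 0.0606
grip_force: 11.9
```

play_rows(
  series=[
    [0,0,0,0,0,0],
    [0,0,0,0,0,0],
    [0,0,0,0,0,0],
    [0,0,0,0,0,0],
    [0,0,0,0,0,0],
  ],
  fingers=1,
)

```text
time: 30.5
ee_pos: [0.4703, 0.0788, 0.2083]
eef_rot: [0.673, 0.74, 0.0, -0.0]
ft_force: [-0.1, -0.3, -0.7]
width: 0.0853
grip_force: 0.0
```

play_rows(
  series=[
    [0,0,-0.1,0,0,0],
    [0,0,-0.3,0,0,0],
    [0,0,-0.6,0,0,0],
    [0,0,-0.6,0,0,0],
    [0,0,-0.6,0,0,0],
  ],
)

```text
time: 31.0
ee_pos: [0.4705, 0.0788, 0.2991]
eef_rot: [0.673, 0.74, 0.001, 0.0]
ft_force: [0.4, -0.7, -0.7]
width: 0.0875
grip_force: 0.0
```

```bash
python3 -c "
from plan import *
plan([(.427,-.0915,.12,-18),(.427,-.0915,.037,-18)])
"
```

```text
t 31.0 p [0.4705 0.0788 0.2991] yaw 5.42 w 0.0875
[-0.551, -0.198, 0.051, 0.002, -0.001, 0.39] rows>= 2
[-0.581, -0.082, 0.051, 0.002, -0.001, 0.391] rows>= 2
-- at (0.427, -0.0915, 0.12, -18)
[0.0, 0.0, 0.554, 0.0, 0.0, 0.0] rows>= 2
-- at (0.427, -0.0915, 0.037, -18)
```

play_rows(
  series=[
    [-0.55,-0.2,0.05,0,0,0.39],
    [-0.55,-0.2,0.05,0,0,0.39],
    [-0.55,-0.2,0.05,0,0,0.39],
    [-0.55,-0.2,0.05,0,0,0.39],
  ],
)

```text
time: 31.4
ee_pos: [0.4477, -0.0068, 0.2897]
eef_rot: [0.745, 0.667, -0.001, -0.001]
ft_force: [0.0, 0.6, -0.4]
width: 0.087
grip_force: 0.0
```

play_rows(
  series=[
    [-0.58,-0.08,0.05,0,0,0.39],
    [-0.58,-0.08,0.05,0,0,0.39],
    [-0.58,-0.08,0.05,0,0,0.39],
    [-0.58,-0.08,0.05,0,0,0.39],
    [-0.58,-0.08,0.05,0,0,0.39],
  ],
)

```text
time: 31.9
ee_pos: [0.4272, -0.0899, 0.283]
eef_rot: [0.808, 0.589, -0.0, -0.0]
ft_force: [0.2, 0.5, 0.3]
width: 0.0873
grip_force: 0.0
```

```bash
python3 -c "
from plan import *
plan([(.427,-.0915,.037,-18)])
"; sed -i 's/^joint("green".*//' m3.py; cat >> m3.py <<'E'
joint("green",(.4705,.0785),.005)
E
python3 m3.py; python3 m2.py green_s:.47:.0785:1
```

```text
t 31.9 p [ 0.4272 -0.0899  0.283 ] yaw -17.81 w 0.0873
[-0.011, 0.002, 0.55, -0.001, 0.0, 0.006] rows>= 2
-- at (0.427, -0.0915, 0.037, -18)
green [] [ 0.4705  0.0785 -3.      0.023   0.065   0.02    0.045 ] 0.0
scene green_s None
top green_s 0.86 [0.471  0.0785 0.2695] 0.091Traceback (most recent call last):
  File "m3.py", line 28, in <module>
    joint("green",(.4705,.0785),.005)
    ~~~~~^^^^^^^^^^^^^^^^^^^^^^^^^^^^
  File "m3.py", line 26, in joint
    cv2.imwrite(f"pics/j_{n}.png",np.hstack(tiles))
                                  ~~~~~~~~~^^^^^^^
    return _nx.concatenate(arrs, 1, dtype=dtype, casting=casting)
           ~~~~~~~~~~~~~~~^^^^^^^^^^^^^^^^^^^^^^^^^^^^^^^^^^^^^^^
ValueError: need at least one array to concatenate
```

View pics/j_green.png

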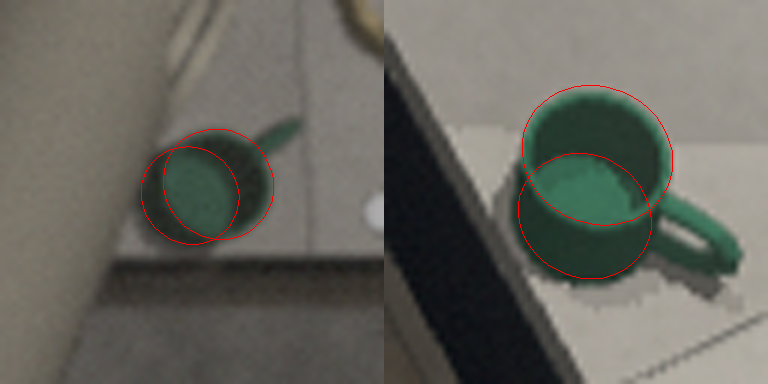

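That was the old green overlay, since the detector missed the cup this time. I'll check green once yellow is placed.

play_rows(
  series=[
    [-0.01,0,0.2,0,0,0],
    [-0.01,0,0.3,0,0,0],
    [-0.01,0,0.45,0,0,0],
    [-0.01,0,0.55,0,0,0],
    [-0.01,0,0.55,0,0,0],
  ],
)

```text
time: 32.85
ee_pos: [0.4255, -0.0927, 0.1992]
eef_rot: [0.809, 0.588, -0.001, -0.001]
ft_force: [1.2, -0.1, 0.1]
width: 0.0869
grip_force: 0.0
```

play_rows(
  series=[
    [0,0,0,0,0,0],
    [0,0,0,0,0,0],
    [0,0,0,0,0,0],
    [0,0,0,0,0,0],
    [0,0,0,0,0,0],
  ],
  fingers=-1,
)

```text
time: 33.35
ee_pos: [0.4265, -0.0928, 0.2012]
eef_rot: [0.809, 0.588, 0.0, 0.0]
ft_force: [-0.2, 0.5, 4.4]
width: 0.0604
grip_force: 12.0
```

play_rows(
  series=[
    [0,0,0,0,0,0],
    [0,0,0,0,0,0],
    [0,0,0,0,0,0],
    [0,0,0,0,0,0],
    [0,0,0,0,0,0],
  ],
)

```text
time: 33.85
ee_pos: [0.4266, -0.0928, 0.2012]
eef_rot: [0.809, 0.588, 0.0, 0.0]
ft_force: [-0.6, 0.1, 6.5]
width: 0.0604
grip_force: 12.0
```

play_rows(
  series=[
    [0,0,-0.1,0,0,0],
    [0,0,-0.25,0,0,0],
    [0,0,-0.45,0,0,0],
    [0,0,-0.65,0,0,0],
    [0,0,-0.75,0,0,0],
  ],
)

```text
time: 34.35
ee_pos: [0.4266, -0.093, 0.3155]
eef_rot: [0.809, 0.588, 0.001, 0.001]
ft_force: [-1.0, -0.1, -1.7]
width: 0.0602
grip_force: 12.0
```

play_rows(
  series=[
    [0,0,-0.1,0,0,0],
    [0,0,-0.2,0,0,0],
    [0,0,-0.2,0,0,0],
  ],
)

```text
time: 34.65
ee_pos: [0.4267, -0.093, 0.3447]
eef_rot: [0.809, 0.588, 0.001, 0.001]
ft_force: [-0.4, -0.2, -0.7]
width: 0.0604
grip_force: 12.0
```

```bash
python3 -c "
from plan import *
plan([(.43,.07,.17,0),(.427,.23,.15,20)])
"; python3 m2.py yellow_s:.427:.23
```

```text
t 34.65 p [ 0.4267 -0.093   0.3447] yaw -17.98 w 0.0604
[0.52, -0.157, 0.037, 0.003, -0.001, -0.3] rows>= 2
[0.538, -0.074, 0.038, 0.002, -0.001, -0.299] rows>= 2
-- at (0.43, 0.07, 0.17, 0)
[0.534, -0.01, 0.066, 0.0, 0.0, -0.334] rows>= 2
[0.527, 0.083, 0.067, 0.0, 0.0, -0.333] rows>= 2
-- at (0.427, 0.23, 0.15, 20)
scene yellow_s 0.76 [0.4234 0.2306 0.2641] 0.346
top yellow_s 0.85 [0.4269 0.2314 0.1609] 0.047
```

play_rows(
  series=[
    [0.1,-0.03,0,0,0,-0.06],
    [0.22,-0.06,0.01,0,0,-0.12],
    [0.36,-0.11,0.02,0,0,-0.21],
    [0.52,-0.16,0.04,0,0,-0.3],
  ],
)

```text
time: 35.25
ee_pos: [0.4273, -0.0088, 0.337]
eef_rot: [0.759, 0.651, 0.0, -0.0]
ft_force: [-0.3, -0.6, -1.0]
width: 0.06
grip_force: 12.0
```

play_rows(
  series=[
    [0.14,-0.02,0.01,0,0,-0.07],
    [0.27,-0.04,0.02,0,0,-0.15],
    [0.4,-0.06,0.03,0,0,-0.22],
    [0.54,-0.07,0.04,0,0,-0.3],
  ],
)

```text
time: 35.65
ee_pos: [0.4297, 0.072, 0.3311]
eef_rot: [0.706, 0.708, 0.0, -0.0]
ft_force: [-0.1, 0.5, -1.5]
width: 0.0604
grip_force: 12.0
```

play_rows(
  series=[
    [0.13,0,0.01,0,0,-0.08],
    [0.26,0,0.03,0,0,-0.16],
    [0.4,-0.01,0.05,0,0,-0.25],
    [0.53,-0.01,0.07,0,0,-0.33],
  ],
)

```text
time: 36.05
ee_pos: [0.428, 0.1517, 0.3204]
eef_rot: [0.642, 0.767, -0.0, -0.0]
ft_force: [0.0, -0.2, -1.7]
width: 0.06
grip_force: 12.0
```

play_rows(
  series=[
    [0.14,0.02,0.01,0,0,-0.08],
    [0.28,0.04,0.03,0,0,-0.16],
    [0.4,0.06,0.05,0,0,-0.25],
    [0.49,0.07,0.07,0,0,-0.31],
    [0.53,0.08,0.07,0,0,-0.33],
  ],
)

```text
time: 36.55
ee_pos: [0.426, 0.2318, 0.3096]
eef_rot: [0.574, 0.819, -0.0, -0.0]
ft_force: [0.4, 0.3, -0.9]
width: 0.0604
grip_force: 12.0
```

play_rows(
  series=[
    [0,0,0,0,0,0],
    [0,0,0,0,0,0],
    [0,0,0,0,0,0],
  ],
)

```text
time: 36.85
ee_pos: [0.4267, 0.2295, 0.3104]
eef_rot: [0.576, 0.818, 0.0, 0.0]
ft_force: [-0.2, 0.1, -1.3]
width: 0.0603
grip_force: 12.0
```

```bash
python3 -c "
from plan import *
plan([(.426,.2308,.0445,20)])
"; python3 m2.py green_s:.47:.0785:1 green:.47:.0785:.005
python3 -c "
import cv2;a=cv2.imread('pics/last_scene.png')[150:350,240:440];cv2.imwrite('pics/h.png',cv2.resize(a,None,fx=3,fy=3))"
```

```text
t 36.85 p [0.4267 0.2295 0.3104] yaw 19.73 w 0.0603
[0.01, -0.001, 0.683, 0.0, 0.0, -0.009] rows>= 3
-- at (0.426, 0.2308, 0.0445, 20)
scene green_s 0.52 [0.4692 0.0804 0.2123] 0.132
scene green 0.86 [ 0.4662  0.075  -1.4506] 0.151
top green_s 0.84 [ 0.4718  0.0794 -0.1217] 0.076
top green 0.79 [ 0.4696  0.0811 -1.3849] 0.141
```

View pics/h.png

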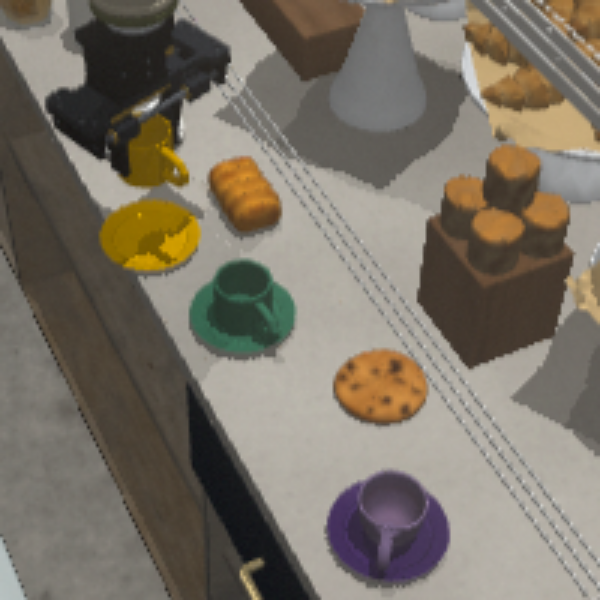

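Green and purple look centred, and yellow hangs over its saucer. Lowering it now.

play_rows(
  series=[
    [0,0,0.15,0,0,0],
    [0,0,0.35,0,0,0],
    [0.01,0,0.55,0,0,0],
    [0.01,0,0.64,0,0,0],
    [0.01,0,0.68,0,0,0],
  ],
)

```text
time: 37.75
ee_pos: [0.4256, 0.2315, 0.2072]
eef_rot: [0.575, 0.818, -0.001, -0.0]
ft_force: [0.4, 0.7, -1.3]
width: 0.0601
grip_force: 12.0
```

play_rows(
  series=[
    [0,0,0,0,0,0],
    [0,0,0,0,0,0],
    [0,0,0,0,0,0],
  ],
)

```text
time: 38.05
ee_pos: [0.4264, 0.232, 0.2094]
eef_rot: [0.575, 0.818, 0.001, 0.0]
ft_force: [-0.5, -0.4, -1.2]
width: 0.0605
grip_force: 12.0
```

play_rows(
  series=[
    [0,0,0,0,0,0],
    [0,0,0,0,0,0],
    [0,0,0,0,0,0],
    [0,0,0,0,0,0],
    [0,0,0,0,0,0],
  ],
  fingers=1,
)

```text
time: 38.55
ee_pos: [0.4259, 0.2317, 0.2083]
eef_rot: [0.575, 0.818, 0.0, -0.0]
ft_force: [-0.0, 0.5, -0.0]
width: 0.0857
grip_force: 0.0
```

play_rows(
  series=[
    [0,0,-0.1,0,0,0],
    [0,0,-0.3,0,0,0],
    [0,0,-0.6,0,0,0],
    [0,0,-0.9,0,0,0],
    [0,0,-1,0,0,0],
  ],
)

```text
time: 39.05
ee_pos: [0.4266, 0.232, 0.3629]
eef_rot: [0.575, 0.818, 0.003, 0.001]
ft_force: [0.2, 0.6, -0.7]
width: 0.0874
grip_force: 0.0
```

play_rows(
  series=[
    [-0.97,-0.3,0,0,0,0],
    [-0.97,-0.3,0,0,0,0],
    [-0.97,-0.3,0,0,0,0],
    [-0.97,-0.3,0,0,0,0],
    [-0.97,-0.3,0,0,0,0],
  ],
)

```text
time: 39.55
ee_pos: [0.4329, 0.0785, 0.3584]
eef_rot: [0.576, 0.817, 0.0, -0.0]
ft_force: [0.1, 0.4, 0.9]
width: 0.0869
grip_force: 0.0
```

play_rows(
  series=[
    [-0.97,-0.1,0,0,0,0],
    [-0.97,-0.1,0,0,0,0],
    [-0.97,-0.1,0,0,0,0],
    [-0.97,-0.1,0,0,0,0],
    [-0.97,-0.1,0,0,0,0],
  ],
)

```text
time: 40.05
ee_pos: [0.4685, -0.0618, 0.358]
eef_rot: [0.575, 0.818, -0.0, -0.0]
ft_force: [-0.3, 0.3, -0.9]
width: 0.0869
grip_force: 0.0
```

```bash
python3 m2.py yellow:.426:.231:.005 yellow_s:.426:.231:1 white:.484:.411:.005 white_s:.482:.408:1 green:.47:.079:.005 green_s:.47:.079:1 purple:.4785:-.2255:.005
python3 -c "
import cv2;a=cv2.imread('pics/last_scene.png')[110:310,230:430];cv2.imwrite('pics/i.png',cv2.resize(a,None,fx=3,fy=3))"
```

```text
scene yellow 0.93 [ 0.4226  0.2293 -1.2786] 0.164
scene yellow_s 0.72 [0.4243 0.2326 0.164 ] 0.228
scene white 0.81 [ 0.4833  0.4122 -1.1426] 0.239
scene white_s 0.76 [0.4804 0.4071 0.1243] 0.199
scene green 0.79 [ 0.4605  0.0712 -1.4246] 0.947
scene green_s 0.62 [0.4679 0.0743 0.1949] 0.478
scene purple 0.84 [ 0.4788 -0.224  -2.2128] 0.099
top yellow 0.57 [ 0.4261  0.2334 -1.1907] 0.141
top yellow_s 0.59 [0.4271 0.2307 0.21  ] 0.052
top white 0.59 [0.4487 0.3873 5.75  ] 0.671
top white_s 0.94 [0.4835 0.4069 0.2914] 0.56
top green 0.82 [ 0.4694  0.0803 -1.4105] 0.147
top green_s 0.93 [0.4718 0.0785 0.2127] 0.14
top purple 0.8 [ 0.4807 -0.2251 -2.2018] 0.299
```

View pics/i.png

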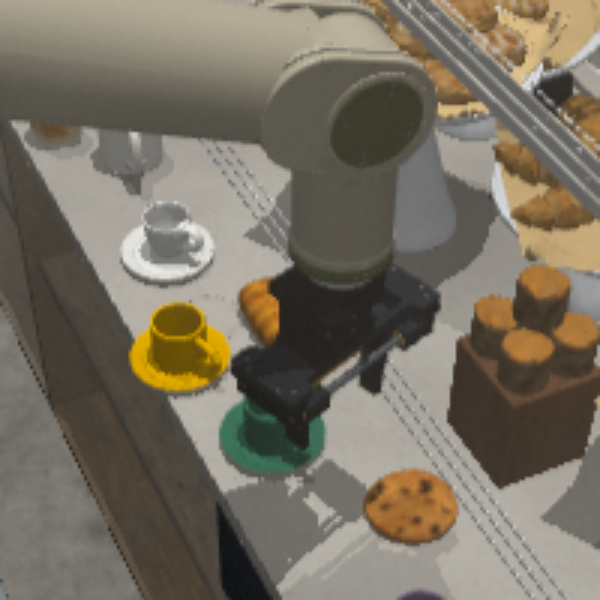

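All four cups stand upright on their own saucers, within about 5 mm of centre, and the arm is clear. Handing in.

```bash
python3 -c "
from bench import job
print(job.close_job())"
```

```text
the job is handed in; nothing more can be done
None
```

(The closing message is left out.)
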